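# Centre a gate finial on its paint stand

## Task

The ball-topped iron finial stands off-centre on its little paint stand. With light taps of the fingertips low on its foot, nudge it until its foot is centred in the circle marked on the stand's top, still upright, then leave it standing clear. Do not grip, lift or topple it, and leave the spear-tipped finial and everything else on the bench alone.

Things in the scene. Friction and masses are not known exactly. Their poses are not given: they have to be found in the camera images.
- ball_finial: To centre: dark cast-iron finial, 58 mm high, 0.2-0.4 kg, upright (z up). Origin: centre of its underside. Round foot: upright rim of 44 mm diameter from 5 to 17 mm height; under it a taper to a 24 mm contact patch, so it rocks if pushed high, slides if pushed on the foot's rim. Neck 18 mm thick, then a ball of 34 mm diameter, its centre 41 mm up. Starts 18-28 mm off-centre, any direction.
- stand_a_top (a point): Centre of the top face of the stand under the ball-topped finial: level pale wooden disc, 100 mm diameter, 12 mm thick, top 60 mm above the bench, on a grey pedestal fixed to the bench (does not slide or turn). Marked flat on it about this point is a thin dark circle, 62 mm outer, 59 mm inner diameter. May be the left or the right stand.
- stand_b_top (a point): Centre of the top face of the other, equal stand (100 mm disc, 60 mm high, fixed), 0.2 to 0.4 m to the side of the first; it carries the spear-tipped finial, already centred.
- spear_finial: Leave alone: dark cast-iron finial, 62 mm high, 0.2-0.4 kg, upright (z up). Origin: centre of its underside. Round foot: upright rim of 44 mm diameter from 5 to 17 mm height; under it a taper to a 24 mm contact patch. Neck 18 mm thick, then a spear point 32 mm wide.
- screw_jar: Bystander: lidded glass jar, 42 mm diameter, 45 mm high, between the stands. Origin: centre of its underside.
- spray_can: Bystander: spray can, 64 mm diameter, 190 mm high, far right. Origin: centre of its underside.
- paint_tin: Bystander: paint tin, 84 mm diameter, 100 mm high, far left. Origin: centre of its underside.
- paint_brush: Bystander: paint brush lying flat, right of the stands. Origin: in its underside.
- screwdriver: Bystander: screwdriver lying flat beyond the stands. Origin: in its underside.
- mug: Bystander: white mug, 80 mm diameter, 90 mm high, left of the stands. Origin: centre of its underside.
- screw_box: Bystander: small cardboard box, 90 x 60 x 35 mm, right of the stands and nearer the robot. Origin: centre of its underside.
- bush: Bystander: steel ring lying flat, 40 mm diameter, 16 mm high, beyond the stands. Origin: centre of its underside.
Mind the look-alikes: they are no part of the job. What is shaped like the ball_finial but pink or yellow is not meant.

How it is judged:
By the outcome, as a careful person would: the job done as asked, in the order asked, and still so for the second after the job is handed in, with the robot touching nothing.
It also fails if it takes over 54 s, if anything falls off the work surface, if the arm or the gripper's body presses on something with over 40 N, if the wrist force passes 120 N, or if a joint passes its speed limit or range.

## Robot

A 6-joint arm with a two-finger parallel gripper is mounted at the origin on the work surface. World frame = base frame: x ahead of the robot, y to its left, z up, the work surface at z = 0. Lengths are in mm, angles in rad, forces in N, time in s.
With the tool pointing down it reaches from about 275 to 1000 mm from the base axis. Payload 8.4 kg.
Tool frame: the origin (TCP) lies midway between the tips of the shut fingers; the grasp point (between the pads) lies 19 mm behind it; z points along the fingers, y is the line along which they close (so a half turn about z gives the same grasp; the last joint's range is limited). The gripper opens to 85 mm and grips with 20 to 120 N. Pads are 22 mm wide; open, the fingers measure 114 mm over their backs; the gripper's body (76 mm by 85 mm) begins 54 mm behind the grasp point. The pads swing forward as they close: fully open they stand 13 mm farther back than shut.
Start: joints at [-1.229, 0.353, 1.633, -0, 1.155, -0.002], TCP at [210.666, -588.428, 231.281] pointing down, gripper open.
Joint ranges: [-2.63, 2.63], [-0.92, 2.1], [0.06, 2.66], [-1.3, 4.44], [0, 2.69], [-3.02, 3.02]. Speed limits (rad/s): [2.22, 2.22, 2.79, 3.14, 3.14, 3.14].

## Interface

Orientations are given as [roll, pitch, yaw] about the fixed x, y, z axes, in that order (R = Rz(yaw) Ry(pitch) Rx(roll)).
In Python, from rig import r gives the robot as it stands.
- The arm moves only by the shell command python3 -m inch 'ROWS' [OPENING] [FORCE]. ROWS is JSON, a list that holds one entry, the list of rows, each a list of 6 numbers: the shift along the tool's x, y, z scaled (see below), then the turn, a rotation vector about the tool's x, y, z scaled (see below). In form: [[[tx, ty, tz, wx, wy, wz], ...]]. A call has 1 to 8 rows; each row is the pose to reach, as a shift and turn from the pose commanded when the call began, along the tool's axes at that moment, turning the shorter way round; what a row does not reach only later rows make up. The controller multiplies each number of a shift by 20 cm and each number of a turn by pi rad. A row lasts 1/12 s, in which the tool goes at most 41.7 mm and 7.16 degrees, less where a joint would pass 70% of its speed; a pose out of reach is approached as far as the arm can. A call with a number of a shift or a turn outside -1 to 1 is refused whole. A call with a gripper value outside its range is refused whole. OPENING is the gripper's target within -1 to 1 (fully open at 1, half-way at 0, shut at -1), set as the call begins (- or left out, the last holds). The fingers move at their own pace and stop on an object; FORCE is the grip in N (left out, the last holds). Time passes only in rows, so rows that repeat a pose let the fingers close. It gives the time, the measured TCP pose, the force, the opening and the grip force at its end, in the units of the state.
- r.sense(): the state, without advancing time (a new reading comes with each control period).
- r.grab_frame(name): name is "scene" or "top" or "wrist"; returns the picture (400x640x3 uint8, red, green, blue); there is no depth.
- r.camera_info(name): a dict with "K" (3x3 intrinsics, pixels), "rvec" (rotation vector, rad) and "tvec" (3), from world to camera coordinates, as OpenCV has them; the wrist camera has in their place "mount" (4x4, takes a point from camera to tool coordinates, whose origin is the TCP and whose axes are the flange's). Camera axes: x right, y down, z forward; pixel columns grow to the right and rows downward; lengths in mm; the calibration is good to about 2 mm. A picture is of the moment at which its call begins: read the wrist's pose just before it. camera_info takes no time and is no camera call.
- r.sign_off(): hands the job in; it is judged then, once.
The state is a dict: "clock": time; "qpos": joint angles; "qvel": joint speeds; "joint_efforts": joint torques, N m; "eef_pos": TCP position; "tcp_rot": TCP orientation; "contact_force": force on the tool from outside, world axes, zero at the start; "wrist_torque": the same for the moment, N m; "opening": opening from 0.0 (shut) to 1.0 (fully open); "grasp_force": force on a finger pad.
Only numpy, scipy, OpenCV 4.12 (cv2) and the standard library are available. Lean on these libraries where they do the work, as an engineer would, in place of code of your own. Each camera call takes 0.05 s, during which the arm holds its last target. There are 200 camera calls.

## Working session

There is one attempt and no reset: what is moved stays moved. The work goes in short steps, Python scripts to look and compute and a shell command to move; the robot and the scene stay as the last step left them, time stands still between calls to the robot, and variables do not carry over. Pictures are saved under pics/ and viewed, at most 10 in all, crops included, and the job is handed in when it is done.

```bash
mkdir -p pics; ls
python3 - <<'E'
from rig import r
import cv2,numpy as np
s=r.sense(); print(s['clock'],s['eef_pos'],s['tcp_rot'],s['opening'])
for n in("scene","top"):
    im=r.grab_frame(n); cv2.imwrite(f"pics/{n}0.png",im[:,:,::-1]); c=r.camera_info(n); print(n,c)
print(r.camera_info("wrist"))
E
```

```text
pics
0.0 [ 210.49323219 -587.98228691  230.59133916] [-3.14025785e+00  8.71568924e-06  3.43803865e-01] 1.0027245973439436
scene {'K': array([[476.17602627,   0.        , 329.69827151],
       [  0.        , 476.17602627, 205.11519296],
       [  0.        ,   0.        ,   1.        ]]), 'rvec': array([ 2.41521724,  0.64417747, -0.21103844]), 'tvec': array([-518.4991066 , -193.8441426 , 1248.25106355])}
top {'K': array([[387.77996593,   0.        , 319.51757574],
       [  0.        , 387.77996593, 195.27828843],
       [  0.        ,   0.        ,   1.        ]]), 'rvec': array([ 2.20621549, -2.18693788,  0.07734653]), 'tvec': array([  7.62784476, 558.67647735, 927.95551438])}
{'K': array([[302.69131425,   0.        , 321.95913951],
       [  0.        , 302.69131425, 200.64001974],
       [  0.        ,   0.        ,   1.        ]]), 'mount': array([[-1.50662114e-04, -9.49454726e-01, -3.13903969e-01,
         8.17627236e+01],
       [ 9.99999645e-01, -4.03443934e-04,  7.40320965e-04,
        -1.33078807e-01],
       [-8.29543891e-04, -3.13903746e-01,  9.49454449e-01,
        -1.43167500e+02],
       [ 0.00000000e+00,  0.00000000e+00,  0.00000000e+00,
         1.00000000e+00]])}
```

View pics/scene0.png

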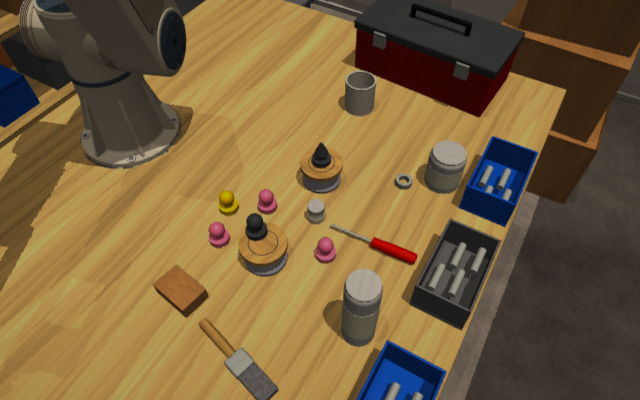

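View pics/top0.png

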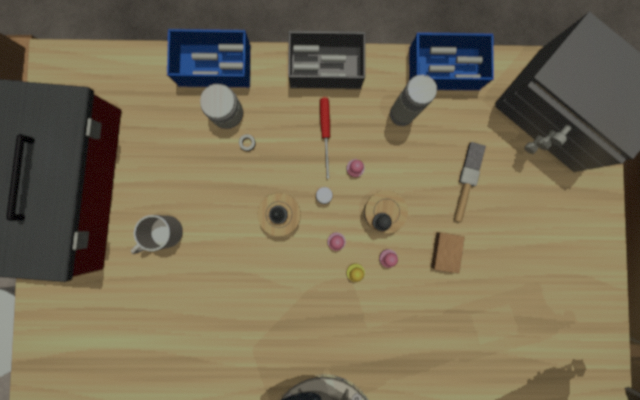

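Candidates: dark ball-topped one, scene (256,228) / top (383,221); dark spear, scene (320,158) / top (278,214), centred; pink (267,200), (218,233), (325,248) and yellow (228,201) on the bench in the scene view. The choice is the dark ball on the right-hand stand. Next, a close crop and coarse positions.

```bash
cat > h.py <<'E'
import numpy as np,cv2
from rig import r
from scipy.spatial.transform import Rotation as R
def cam(n,s=None):
    c=r.camera_info(n);K=c['K']
    if n=='wrist':
        s=s or r.sense();T=np.eye(4);T[:3,:3]=R.from_euler('xyz',s['tcp_rot']).as_matrix();T[:3,3]=s['eef_pos']
        M=np.linalg.inv(T@c['mount']);return K,M[:3,:3],M[:3,3]
    return K,cv2.Rodrigues(c['rvec'])[0],c['tvec']
def unproj(C,uv,z):
    K,Rm,t=C;uv=np.atleast_2d(np.array(uv,float));o=-Rm.T@t
    d=(np.linalg.inv(K)@np.c_[uv,np.ones(len(uv))].T).T@Rm
    return (o+d*((z-o[2])/d[:,2])[:,None])[:,:2]
def proj(C,P):
    K,Rm,t=C;p=(np.atleast_2d(P)@Rm.T+t)@K.T;return p[:,:2]/p[:,2:]
E
python3 - <<'E'
from h import *
a=cv2.imread('pics/scene0.png')[190:280,210:300];b=cv2.imread('pics/top0.png')[170:260,340:430]
cv2.imwrite('pics/crop0.png',np.hstack([cv2.resize(x,None,fx=4.4,fy=4.4,interpolation=cv2.INTER_CUBIC) for x in(a,b)]))
for n,disc,ball in(('top',(385,213),(383,221)),('scene',(263,243),(255,222))):
    C=cam(n);print(n,unproj(C,disc,60),unproj(C,ball,101))
for n,uv in dict(jar=(324,196),p1=(356,167),p2=(337,241),p3=(390,258),yel=(356,272),box=(449,252)).items(): print(n,unproj(cam('top'),uv,40))
E
```

```text
top [[ 516.17615177 -139.36659767]] [[ 497.82844378 -127.5154869 ]]
scene [[ 523.6165669  -144.91346379]] [[ 500.36131824 -131.5990698 ]]
jar [[555.57191313   2.12301506]]
p1 [[625.62746221 -73.76286277]]
p2 [[449.49319472 -29.38237706]]
p3 [[ 410.6031052  -154.61128046]]
yel [[377.37471216 -74.47222148]]
box [[ 425.69346006 -294.37425239]]
```

View pics/crop0.png

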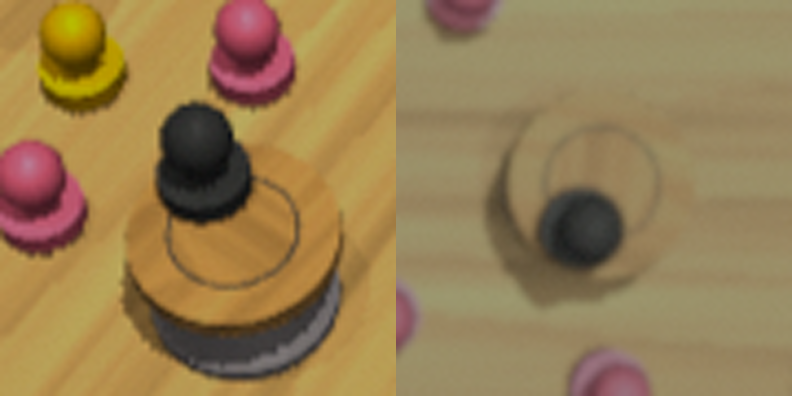

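The crop shows the dark ball-topped finial on the right stand, with its foot overlapping the near side of the thin circle. In the top view the circle centre is near (386.6,211.4) and the ball near (383,221). The push goes along about +x and slightly -y. I'll go round behind it at height, fingers shut, with tool x along the push.

```bash
cat >> h.py <<'E'
def go(p,yaw):
    s=r.sense();A=R.from_euler('xyz',s['tcp_rot']);B=R.from_euler('xyz',[np.pi,0,yaw])
    print('shift',np.round(A.inv().apply(np.array(p)-s['eef_pos'])/200,4),'turn',np.round((A.inv()*B).as_rotvec()/np.pi,4),'t',s['clock'])
E
python3 -c "
from h import *
go([440,-93,220],-0.55)
C=cam('top');print(unproj(C,(386.6,211.4),60)); C=cam('scene');print(unproj(C,(263,242.5),60))"
```

```text
shift [ 1.9145 -1.9433  0.0556] turn [-4.000e-04  2.000e-04  2.845e-01] t 0.1
[[ 519.92022713 -143.09510545]]
[[ 522.92797911 -143.91636587]]
```

```bash
python3 -m inch '[[[0.95,-0.97,0,0,0,0],[0.95,-0.97,0,0,0,0],[0.95,-0.97,0,0,0,0],[0.95,-0.97,0,0,0,0],[0.95,-0.97,0,0,0,0],[0.95,-0.97,0,0,0,0],[0.95,-0.97,0,0,0,0],[0.95,-0.97,0,0,0,0]]]' -1 20
python3 -m inch '[[[0.96,-0.97,0.05,0,0,0.2845],[0.96,-0.97,0.05,0,0,0.2845],[0.96,-0.97,0.05,0,0,0.2845],[0.96,-0.97,0.05,0,0,0.2845],[0.96,-0.97,0.05,0,0,0.2845],[0.96,-0.97,0.05,0,0,0.2845],[0.96,-0.97,0.05,0,0,0.2845],[0.96,-0.97,0.05,0,0,0.2845]]]'
python3 - <<'E'
from h import *
go([440,-93,220],-0.55); s=r.sense();print(s['eef_pos'],s['tcp_rot'])
im=r.grab_frame('wrist');cv2.imwrite('pics/w1.png',im[:,:,::-1])
np.save('w1.npy',np.r_[s['eef_pos'],s['tcp_rot']])
E
```

```text
clock: 0.77
eef_pos: [325.0, -337.9, 231.0]
tcp_rot: [-3.14, -0.0, 0.347]
contact_force: [-0.6, -0.3, 0.7]
opening: 0.001
grasp_force: 0.0
clock: 1.43
eef_pos: [440.3, -92.6, 221.2]
tcp_rot: [-3.141, -0.0, -0.526]
contact_force: [-0.0, -0.4, 0.6]
opening: -0.003
grasp_force: 0.0
shift [-0.0004  0.0026  0.0059] turn [-0.0001 -0.      0.0076] t 1.4333
[440.326082   -92.58871344 221.17503068] [-3.14130349e+00 -1.12308789e-04 -5.26118168e-01]
```

View pics/w1.png

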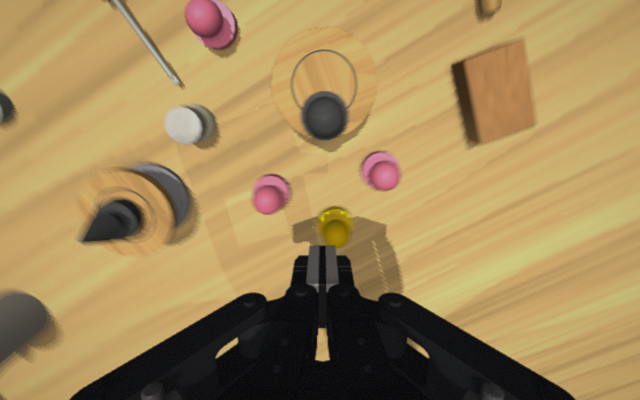

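The wrist view shows the foot and ball at (324,117) and the circle centred near (324,80), directly ahead along tool x. The pink look-alikes are at (268,193) and (381,172) and the yellow one at (335,228), all lower on the bench. I'll write a model-based measurement of circle and finial.

```bash
cat >> h.py <<'E'
def hull_mask(C,c,shape=(400,640),S=8):
    a=np.linspace(0,2*np.pi,60);P=[]
    for rr,z in[(12,60),(22,65),(22,77)]+[(17*np.cos(e),101+17*np.sin(e)) for e in np.linspace(-1.5,1.5,13)]:
        P.append(np.c_[c[0]+rr*np.cos(a),c[1]+rr*np.sin(a),np.full(60,z)])
    m=np.zeros(shape,np.uint8)
    for grp in(P[:3],P[3:]):  # union of foot hull and ball hull
        uv=proj(C,np.vstack(grp)).astype(np.float32);h=cv2.convexHull(uv)
        cv2.fillPoly(m,[np.round(h*16).astype(np.int32)],1,shift=4)
    return m
def measure(im,C,c0,f0,out=None):
    """im RGB; c0 stand guess, f0 finial guess -> circle centre at z60, finial xy"""
    g=cv2.GaussianBlur(im,(3,3),0).max(2)
    # finial: dark pixels
    f=np.array(f0,float)
    roi=cv2.dilate(hull_mask(C,f),np.ones((25,25)))
    d=((g<75)&(roi>0)).astype(np.uint8)
    n,l,st,ce=cv2.connectedComponentsWithStats(d);k=1+st[1:,4].argmax();m=(l==k).astype(np.uint8)
    cm=ce[k]
    for _ in range(15):
        h=hull_mask(C,f);y,x=np.nonzero(h);e=cm-[x.mean(),y.mean()]
        J=np.array([proj(C,[*(f+dv),80])[0]-proj(C,[*f,80])[0] for dv in([1,0],[0,1])]).T
        f+=np.linalg.solve(J,e)
    h=hull_mask(C,f);iou=(h&m).sum()/(h|m).sum()
    # marked circle: best centre by dark-line contrast over the visible part
    from scipy.ndimage import map_coordinates
    from scipy.optimize import minimize
    G=im.mean(2);vis=1.0-cv2.dilate(h|m,np.ones((7,7)));a=np.linspace(0,2*np.pi,180,endpoint=False)
    def smp(I,c,rr):
        uv=proj(C,np.c_[c[0]+rr*np.cos(a),c[1]+rr*np.sin(a),np.full(180,60)]);return map_coordinates(I,[uv[:,1],uv[:,0]],order=1)
    def cost(c):
        w=smp(vis,c,30.25);return (w*(smp(G,c,30.25)-.5*smp(G,c,26.5)-.5*smp(G,c,34))).sum()/w.sum()
    gr=[(cost(np.array(c0)+[i,j]),i,j) for i in range(-12,13,2) for j in range(-12,13,2)];b=min(gr)
    o=minimize(cost,np.array(c0)+b[1:],method='Nelder-Mead');c=o.x
    print('circle',c.round(1),'contrast',round(o.fun,1),'finial',f.round(1),'iou',round(iou,3),'off',(f-c).round(1),'dir',round(float(np.arctan2(*(c-f)[::-1])),3),round(float(np.hypot(*(c-f))),1))
    if out:
        v=im[:,:,::-1].copy();cv2.drawContours(v,cv2.findContours(h,0,1)[0],-1,(0,255,0),1)
        uv=proj(C,np.c_[c[0]+30.25*np.cos(a),c[1]+30.25*np.sin(a),np.full(180,60)]);cv2.polylines(v,[np.round(uv*16).astype(np.int32)],True,(0,0,255),1,shift=4)
        u=int(proj(C,[*c,60])[0][0]);w=int(proj(C,[*c,60])[0][1]);cv2.imwrite(out,cv2.resize(v[max(0,w-60):w+80,max(0,u-70):u+70],None,fx=4,fy=4))
    return c,f
def look(names=('wrist','top','scene'),c0=(521,-143),f0=(499,-130),out=None):
    for n in names:
        s=r.sense();C=cam(n,s);im=r.grab_frame(n);print(n,end=' ');measure(im,C,c0,f0,out if n==names[0] else None)
E
python3 -c "
from h import *
look(out='pics/m1.png')"
```

```text
wrist circle [ 521.8 -142.2] contrast -48.6 finial [ 495.9 -128.7] iou 0.641 off [-25.9  13.5] dir -0.48 29.2
top circle [ 519.7 -142.2] contrast -7.0 finial [ 485.3 -118.6] iou 0.278 off [-34.4  23.6] dir -0.6 41.7
scene circle [ 521.  -143.2] contrast -28.1 finial [ 498.2 -131.4] iou 0.831 off [-22.8  11.9] dir -0.481 25.7
```

View pics/m1.png

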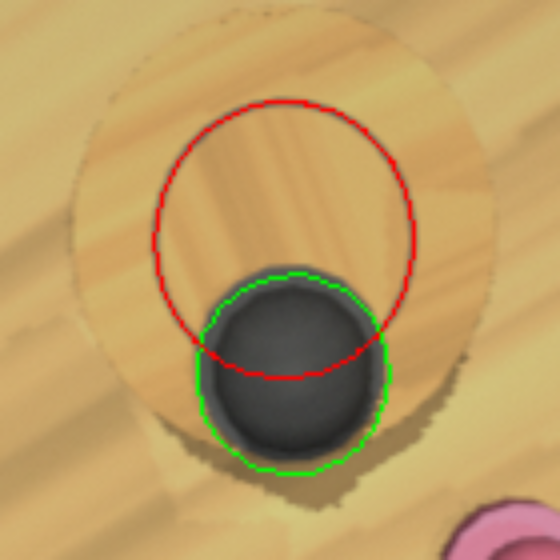

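The overlay shows the circle fitted exactly, but the finial outline is biased because the threshold missed the lighter foot. I'll segment by greyness and maximise IoU instead.

```bash
python3 - <<'E'
s=open('h.py').read()
i=s.index("    d=((g<75)");j=s.index("    h=hull_mask(C,f);iou")
s=s[:i]+'''    q=cv2.GaussianBlur(im,(3,3),0).astype(int);d=((q.max(2)<115)&(q.max(2)-q.min(2)<32)&(roi>0)).astype(np.uint8)
    n,l,st,ce=cv2.connectedComponentsWithStats(d);k=1+st[1:,4].argmax();m=(l==k).astype(np.uint8)
    from scipy.optimize import minimize as mz
    def sc(c):
        h=hull_mask(C,c);return -(h&m).sum()/(h|m).sum()
    f=mz(sc,f,method='Nelder-Mead',options=dict(initial_simplex=f+np.array([[0,0],[6,0],[0,6]]),xatol=.05,fatol=1e-4)).x
'''+s[j:]
open('h.py','w').write(s)
E
python3 -c "
from h import *
look(out='pics/m2.png')"
```

```text
wrist circle [ 521.6 -142.2] contrast -49.2 finial [ 547.8 -121.8] iou 0.0 off [26.1 20.4] dir -2.477 33.1
top circle [ 520.2 -141.9] contrast -7.3 finial [ 547.8 -121.8] iou 0.0 off [27.5 20.1] dir -2.51 34.1
scene circle [ 521.5 -143. ] contrast -27.1 finial [ 547.8 -121.8] iou 0.0 off [26.3 21.2] dir -2.461 33.8h.py:38: RuntimeWarning: overflow encountered in scalar negative
  h=hull_mask(C,c);return -(h&m).sum()/(h|m).sum()
```

View pics/m2.png

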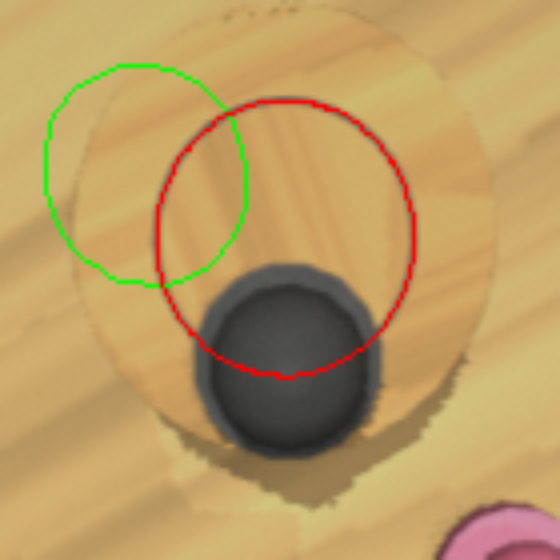

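The picture shows the fit ran away; the cause is an unsigned-overflow bug. I'll fix the sign.

```bash
sed -i 's|return -(h&m).sum()/(h.m).sum()|return -float((h\&m).sum())/float((h\|m).sum())|' h.py; grep -n "return -float" h.py; python3 -c "
from h import *
look(); s=r.sense();print(s['eef_pos'],s['tcp_rot'])"
```

```text
38:        h=hull_mask(C,c);return -float((h&m).sum())/float((h|m).sum())
wrist circle [ 521.8 -142. ] contrast -49.2 finial [ 497.5 -128.8] iou 0.909 off [-24.3  13.3] dir -0.499 27.7
top circle [ 519.5 -142. ] contrast -7.3 finial [ 493.4 -129.3] iou 0.598 off [-26.1  12.7] dir -0.454 29.0
scene circle [ 521.1 -143.2] contrast -28.1 finial [ 499.5 -129.3] iou 0.836 off [-21.6  14. ] dir -0.574 25.7
[439.24710225 -95.27175012 221.30721978] [ 3.14148972e+00 -4.64793177e-05 -5.22270818e-01]
```

```bash
python3 -c "
from h import *
go([450,-101.6,69],-0.52)"
```

```text
shift [6.230e-02 5.000e-04 7.615e-01] turn [ 0.     -0.     -0.0007] t 1.9333
```

```bash
python3 -m inch '[[[0.062,0,0.3,0,0,0],[0.062,0,0.5,0,0,0],[0.062,0,0.6,0,0,0],[0.062,0,0.7,0,0,0],[0.062,0,0.74,0,0,0],[0.062,0,0.76,0,0,0],[0.062,0,0.76,0,0,0],[0.062,0,0.76,0,0,0]]]'
python3 - <<'E'
from h import *
look(); s=r.sense();print(s['eef_pos'],s['tcp_rot'],s['contact_force'])
im=r.grab_frame('wrist');cv2.imwrite('pics/w2.png',im[:,:,::-1])
C=cam('wrist',s)
print(proj(C,[s['eef_pos']]), [proj(C,[[*u,60]]).round() for u in((521.5,-142.5),(498,-129))])
E
```

```text
clock: 2.6
eef_pos: [451.2, -101.0, 70.4]
tcp_rot: [-3.141, -0.002, -0.522]
contact_force: [-0.1, -0.5, 0.4]
opening: 0.002
grasp_force: 0.0
wrist circle [ 521.6 -142. ] contrast -73.4 finial [ 498.3 -129.3] iou 0.938 off [-23.3  12.7] dir -0.499 26.5
top circle [ 519.2 -142. ] contrast -4.9 finial [481.3 -91.9] iou 0.416 off [-37.8  50. ] dir -0.924 62.7
scene circle [ 521.  -143.2] contrast -28.1 finial [ 498.1 -130.6] iou 0.649 off [-22.9  12.6] dir -0.504 26.2
[ 451.30160555 -100.79842668   70.6121148 ] [-3.14082291e+00 -2.46127353e-03 -5.21515532e-01] [-0.75537971  0.64492983 -0.05703563]
[[323.38922202 261.30495454]] [array([[326., 100.]]), array([[326., 156.]])]
```

View pics/w2.png

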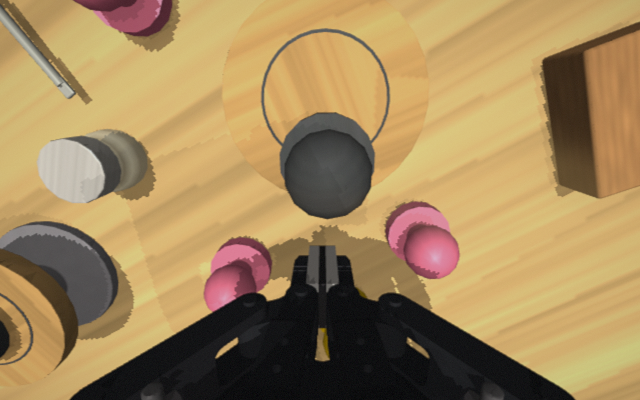

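The wrist view shows the ball at (327,172), the circle centre near (326,93) and the shut tips at (323,250), all well aligned. I'll approach and make the first push at 2 mm/row, stopping short.

```bash
python3 -m inch '[[[0.03,0,0.006,0,0,-0.006],[0.06,0.002,0.006,0,0,-0.006],[0.075,0.003,0.006,0,0,-0.006],[0.085,0.003,0.006,0,0,-0.006],[0.095,0.003,0.006,0,0,-0.006],[0.105,0.003,0.006,0,0,-0.006],[0.115,0.003,0.006,0,0,-0.006],[0.125,0.003,0.006,0,0,-0.006]]]'
python3 -m inch '[[[0.01,0,0,0,0,0],[0.02,0,0,0,0,0],[0.03,0,0,0,0,0],[0.03,0,0,0,0,0]]]'
python3 -c "
from h import *
look(('wrist','scene'),f0=(503,-132)); s=r.sense();print(s['eef_pos'],s['tcp_rot'],s['contact_force'])"
```

```text
clock: 3.47
eef_pos: [470.9, -113.3, 67.9]
tcp_rot: [3.141, 0.002, -0.503]
contact_force: [-3.6, 1.9, 2.9]
opening: -0.003
grasp_force: 2.0
clock: 3.8
eef_pos: [477.5, -116.6, 68.1]
tcp_rot: [-3.141, -0.001, -0.503]
contact_force: [-1.2, 0.3, -1.4]
opening: 0.002
grasp_force: 0.4
wrist circle [ 521.4 -141.9] contrast -74.2 finial [ 505. -133.] iou 0.84 off [-16.5   8.9] dir -0.496 18.7
scene circle [ 521.  -143.2] contrast -27.7 finial [ 502.  -132.8] iou 0.51 off [-19.1  10.5] dir -0.502 21.7
[ 477.38844491 -116.59942713   68.10469147] [-3.14143716e+00 -8.51051232e-04 -5.02702797e-01] [ 0.30715723 -0.83645574  0.62606871]
```

```bash
python3 -m inch '[[[0.01,0,-0.003,0,0,0],[0.02,0,-0.004,0,0,0],[0.03,0,-0.004,0,0,0],[0.04,0,-0.004,0,0,0],[0.05,0,-0.004,0,0,0],[0.06,0,-0.004,0,0,0],[0.065,0,-0.004,0,0,0],[0.07,0,-0.004,0,0,0]]]'
python3 -c "
from h import *
s=r.sense();print(s['eef_pos'],s['tcp_rot'],s['contact_force'])"
python3 -m inch '[[[0,0,0,0,0,0],[-0.02,0,0,0,0,0],[-0.06,0,0,0,0,0],[-0.1,0,0,0,0,0],[-0.1,0,0,0,0,0],[-0.1,0,0,0,0,0]]]'
python3 -c "
from h import *
look(('wrist','scene'),f0=(516,-140),out='pics/m3.png'); s=r.sense();print(s['eef_pos'],s['tcp_rot'],s['contact_force'])"
```

```text
clock: 4.57
eef_pos: [489.3, -123.2, 68.8]
tcp_rot: [3.142, 0.0, -0.503]
contact_force: [-1.5, 0.5, 0.1]
opening: -0.001
grasp_force: 0.9
[ 489.30137495 -123.23564415   68.84193376] [ 3.14156290e+00  6.01401286e-05 -5.02689905e-01] [-1.51368578  0.47228267  0.05737316]
clock: 5.07
eef_pos: [471.1, -113.2, 69.0]
tcp_rot: [3.142, 0.0, -0.502]
contact_force: [-0.7, 0.6, 0.3]
opening: -0.001
grasp_force: 0.0
wrist circle [ 521.6 -142. ] contrast -74.1 finial [ 517.6 -139.8] iou 0.932 off [-4.   2.2] dir -0.498 4.5
scene circle [ 521.  -143.3] contrast -28.2 finial [ 514.3 -140.4] iou 0.621 off [-6.6  2.9] dir -0.415 7.3
[ 471.96668507 -113.54112312   69.09921035] [-3.14139962e+00 -7.58459442e-04 -5.02505338e-01] [-0.26120493 -0.60691757  0.01837946]
```

View pics/m3.png

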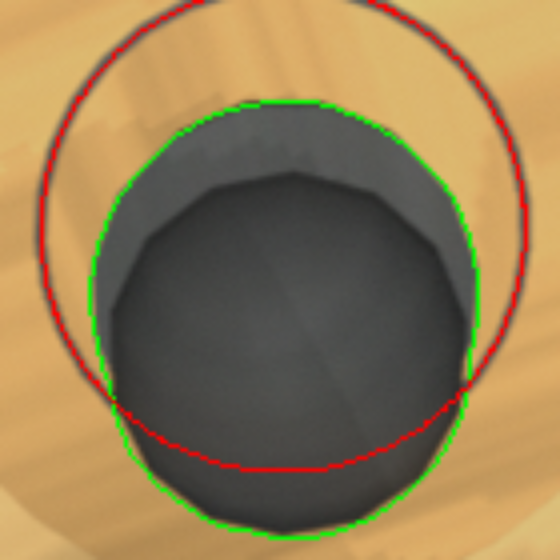

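The overlay fits the foot rim and the circle well, and about 4.5 mm remain, straight along the push axis. One short tap follows.

```bash
python3 -m inch '[[[0.05,0,0,0,0,0],[0.08,0,0,0,0,0],[0.09,0,0,0,0,0],[0.1,0,0,0,0,0],[0.107,0,0,0,0,0],[0.114,0,0,0,0,0],[0.12,0,0,0,0,0],[0.12,0,0,0,0,0]]]'
python3 -m inch '[[[0,0,0,0,0,0],[-0.02,0,0,0,0,0],[-0.06,0,0,0,0,0],[-0.12,0,0,0,0,0],[-0.12,0,0,0,0,0],[-0.12,0,0,0,0,0]]]'
python3 -c "
from h import *
look(('wrist','scene'),f0=(520,-141),out='pics/m4.png'); s=r.sense();print(s['eef_pos'],s['tcp_rot'],s['contact_force'])"
```

```text
clock: 5.83
eef_pos: [492.8, -125.2, 68.8]
tcp_rot: [3.142, -0.0, -0.503]
contact_force: [-1.3, 1.0, -0.1]
opening: -0.002
grasp_force: 0.9
clock: 6.33
eef_pos: [470.8, -113.1, 69.0]
tcp_rot: [3.142, 0.0, -0.502]
contact_force: [-1.3, 0.5, 0.9]
opening: -0.003
grasp_force: 0.0
wrist circle [ 521.6 -142.1] contrast -72.5 finial [ 521.1 -142.1] iou 0.93 off [-0.5  0. ] dir -0.022 0.5
scene circle [ 521.  -143.3] contrast -28.5 finial [ 520.5 -142.5] iou 0.849 off [-0.5  0.7] dir -0.921 0.9
[ 471.96849726 -113.54726987   69.13602144] [-3.14137506e+00 -8.63205457e-04 -5.02535706e-01] [ 0.76738173 -0.04856177  0.03111128]
```

Both cameras now put it within about 1 mm of centre. I'll withdraw back and up, then check from the higher view.

```bash
python3 -m inch '[[[-0.05,0,-0.1,0,0,0],[-0.1,0,-0.3,0,0,0],[-0.1,0,-0.5,0,0,0],[-0.1,0,-0.7,0,0,0],[-0.1,0,-0.75,0,0,0],[-0.1,0,-0.75,0,0,0],[-0.1,0,-0.75,0,0,0],[-0.1,0,-0.75,0,0,0]]]'
python3 -c "
from h import *
look(('wrist','scene'),f0=(520,-141),out='pics/m5.png')
im=r.grab_frame('scene');b=im[130:290,190:350,::-1];a=cv2.imread('pics/m5.png');cv2.imwrite('pics/fin.png',np.hstack([cv2.resize(x,(400,400)) for x in(a,b)]))
s=r.sense();print(s['eef_pos'],s['contact_force'],s['clock'])"
```

```text
clock: 7.1
eef_pos: [453.4, -103.8, 217.6]
tcp_rot: [3.141, 0.002, -0.503]
contact_force: [-0.3, -0.3, -1.1]
opening: 0.001
grasp_force: 0.0
wrist circle [ 521.8 -142. ] contrast -44.5 finial [ 521.4 -142.2] iou 0.904 off [-0.3 -0.1] dir 0.386 0.4
scene circle [ 521.  -143.2] contrast -28.4 finial [ 520.5 -142.5] iou 0.84 off [-0.5  0.7] dir -0.919 0.9
[ 453.31088112 -103.73540783  217.3277369 ] [-0.0177249   0.63157519  0.14132729] 7.25
```

View pics/fin.png

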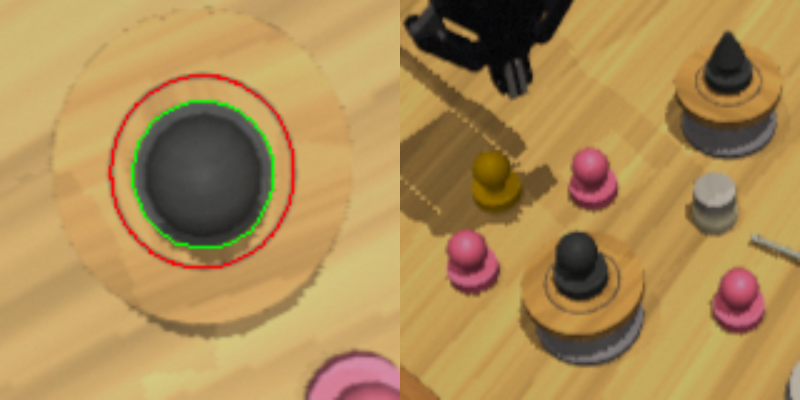

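The finial is upright and centred within the circle in both views: crop centres (202,172) on the left and (580,280) on the right. The gripper is well clear and the neighbours are undisturbed. Handing in.

```bash
python3 -c "
from rig import r
print(r.sign_off())"
```

```text
the job is handed in; nothing more can be done
None
```

The ball-topped finial now stands upright in the marked circle, its foot within about 1 mm of centre by both cameras, and I handed the job in at about 7 s with the gripper clear and nothing else touched.

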